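# Roll a carton's closing strip flush in its sloping jig

## Robot

A 6-joint arm with a two-finger parallel gripper is mounted at the origin on the work surface. World frame = base frame: x ahead of the robot, y to its left, z up, the work surface at z = 0. Lengths are in m, angles in degrees, forces in N, time in s.
With the tool pointing down it reaches from about 0.4 to 0.825 m from the base axis. Payload 7 kg.
Tool frame: the origin (TCP) lies on the centre line of the jaws, within the pads' length; the fingertips stand 11 mm ahead of it and the grasp point (between the pads) lies 8 mm behind it; z points along the fingers, y is the line along which they close (so a half turn about z gives the same grasp; the last joint's range is limited). The gripper opens to 88 mm and grips with 3 to 60 N. Pads are 19 mm wide; open, the fingers measure 130 mm over their backs; the gripper's body (78 mm by 193 mm) begins 47 mm behind the grasp point.
Start: joints at [85.491, 20.546, 0.682, 0, -70.136, -16.507], TCP at [0.242, 0.63, 0.238] pointing down, gripper open.
Joint ranges: [-176.03, 176.03], [-82.01, 121.73], [-58.28, 71.71], [-173.87, 95.51], [-174.79, -0.11], [-173.66, 173.66]. Speed limits (degrees/s): [136.94, 136.94, 172.46, 180, 180, 180].

## Interface

Orientations are given as [roll, pitch, yaw] about the fixed x, y, z axes, in that order (R = Rz(yaw) Ry(pitch) Rx(roll)).
In Python, from plant import r, capture, camera_model, job gives the robot as it stands.
- The arm moves only by the tool drive_tool, never from a script. Its argument "increments" is a list that holds one entry, the list of rows, each a list of 5 numbers: the gripper's target within -1 to 1 (fully open at 1, half-way at 0, shut at -1), then the shift along the tool's x, y, z scaled (see below), then the turn about the tool's z scaled (see below). In form: [[[gripper, tx, ty, tz, roll], ...]]. A call has 1 to 5 rows; each row is the pose to reach, as a shift and turn from the pose commanded when the call began, along the tool's axes at that moment, turning the shorter way round; what a row does not reach only later rows make up. The controller multiplies each number of a shift by 120 mm and each number of a turn by 360 degrees. A row lasts 1/8 s, in which the tool goes at most 62.5 mm and 10.7 degrees, less where a joint would pass 70% of its speed; a pose out of reach is approached as far as the arm can. A call with a number of a shift or a turn outside -1 to 1 is refused whole. A call with a gripper value outside its range is refused whole. The fingers move at their own pace and stop on an object; "squeeze" is the grip in N (left out, the last holds). Time passes only in rows, so rows that repeat a pose let the fingers close. It gives the time, the measured TCP pose, the force, the opening and the grip force at its end, in the units of the state.
- r.get_state(): the state, without advancing time (a new reading comes with each control period).
- capture(name): name is "scene" or "top" or "wrist"; returns the picture (400x640x3 uint8, red, green, blue); there is no depth.
- camera_model(name): a dict with "camera_matrix" (3x3 intrinsics, pixels), "k1" (the pictures are not rectified: a ray, as slopes to the right and down, at radius r is drawn at 1 + k1 r^2 times it, then the intrinsics apply), "rvec" (rotation vector, rad) and "tvec" (3), from world to camera coordinates, as OpenCV has them. Camera axes: x right, y down, z forward; pixel columns grow to the right and rows downward; lengths in m; the calibration is good to about 2 mm. A picture is of the moment at which its call begins: read the wrist's pose just before it. camera_model takes no time and is no camera call; for the wrist camera it gives the pose at the moment of the call.
- job.close_job(): hands the job in; it is judged then, once.
The state is a dict: "time_s": time; "joints": joint angles; "qd": joint speeds; "joint_torque": joint torques, N m; "tcp_pos": TCP position; "eef_rot": TCP orientation; "contact_force": force on the tool from outside, world axes, zero at the start; "moment": the same for the moment, N m; "gripper_width": finger opening in m; "gripper_force": force on a finger pad.
Only numpy, scipy, OpenCV 4.12 (cv2) and the standard library are available. Lean on these libraries where they do the work, as an engineer would, in place of code of your own. Each camera call takes 0.05 s, during which the arm holds its last target. There are 200 camera calls.

## Task

Take the hand roller from its rest and roll it, with its handle square to the slope and pressing firmly, along the row of white clips that closes the carton in the sloping jig, until all six clips are snapped fully home, flush with the metal plates at the two ends. Press the clips only with the roller, never with the robot's hand. Then stand the roller back on its rest as it was, wheel hanging between the two rails, and leave everything else on the bench where it is.

Things in the scene. Friction and masses are not known exactly. Their poses are not given: they have to be found in the camera images.
- jig: plywood jig fixed to the bench, footprint about 170 x 280 mm, at most 115 mm high. Origin: on the bench surface straight below the middle of the strip; y runs along the strip, x points level towards the high side of the slope (the slope faces -x, roughly towards the robot)
- bed: the jig's slope, 31 degrees to the bench, with a flat white carton on it; the strip runs level. Origin: middle of the strip, at the level of the clips' outer faces when fully home (80 mm above the bench). x up the slope, y along the strip, z square out of it. The strip lies in a channel 26 mm wide along y between two plywood guide rails, each 22 mm wide and rising to z = 12 mm; all reach 140 mm either way along y
- strip_left (a point): +y end of the row of clips (y = 84 mm, z = 0 on the bed). From here to y = 140 mm the channel floor is a fixed metal plate flush with z = 0, on which the wheel can start and run out
- strip_right (a point): -y end of the row of clips (y = -84 mm, z = 0 on the bed), with the same flush metal plate from here to y = -140 mm
- roller: hand roller, 118 mm tall, about 0.36 kg (varies). Origin: lowest point of the wheel; z up the handle, x along the axle, y the rolling direction. Steel fork 52 (x) by 30 mm (y) from 16 to 60 mm above the origin; wooden handle 24 (x) by 30 mm (y) from 60 to 118 mm. Works equally well turned half round about z
- axle (a point): centre of the roller's black wheel, 48 mm diameter, 16 mm wide, 24 mm above the roller's origin. It has 5 mm to spare on each side in the channel. The fork's flat shoulders beside it begin 16 mm above the origin: with the clips home they clear the guide rails by 4 mm if the roller is square to the slope; leaning sideways by 15 degrees or more they meet the rails
- rest: roller's rest, fixed to the bench on one side or the other of the jig: dark steel base 74 x 90 x 6 mm with two wooden rails along y, 30 mm apart, tops 26 mm above the bench. Origin: centre of the underside; z up. The roller stands with its shoulders on the rails and wheel between them: roller origin 10 mm above the rest's, y along the rest's y, either way round
- wheel (a joint): turn of the roller's wheel on its axle, rad; 0 at the start, either sign as it rolls (about 7 rad over the whole strip)
- clip1 (a joint): clip 1 of 6 in the row (1 at the +y end, 6 at the -y end of the bed; each 26 mm along the strip and 19 mm wide, 28 mm apart): how far pressed in, m. 0 = standing 5 mm proud of the bed's z = 0 level, 0.005 = fully home, against a hard stop. It takes about 6 to 8 N square to the slope to push and stays where it is left
- clip2 (a joint): clip 2 of 6 in the row (1 at the +y end, 6 at the -y end of the bed; each 26 mm along the strip and 19 mm wide, 28 mm apart): how far pressed in, m. 0 = standing 5 mm proud of the bed's z = 0 level, 0.005 = fully home, against a hard stop. It takes about 6 to 8 N square to the slope to push and stays where it is left
- clip3 (a joint): clip 3 of 6 in the row (1 at the +y end, 6 at the -y end of the bed; each 26 mm along the strip and 19 mm wide, 28 mm apart): how far pressed in, m. 0 = standing 5 mm proud of the bed's z = 0 level, 0.005 = fully home, against a hard stop. It takes about 6 to 8 N square to the slope to push and stays where it is left
- clip4 (a joint): clip 4 of 6 in the row (1 at the +y end, 6 at the -y end of the bed; each 26 mm along the strip and 19 mm wide, 28 mm apart): how far pressed in, m. 0 = standing 5 mm proud of the bed's z = 0 level, 0.005 = fully home, against a hard stop. It takes about 6 to 8 N square to the slope to push and stays where it is left
- clip5 (a joint): clip 5 of 6 in the row (1 at the +y end, 6 at the -y end of the bed; each 26 mm along the strip and 19 mm wide, 28 mm apart): how far pressed in, m. 0 = standing 5 mm proud of the bed's z = 0 level, 0.005 = fully home, against a hard stop. It takes about 6 to 8 N square to the slope to push and stays where it is left
- clip6 (a joint): clip 6 of 6 in the row (1 at the +y end, 6 at the -y end of the bed; each 26 mm along the strip and 19 mm wide, 28 mm apart): how far pressed in, m. 0 = standing 5 mm proud of the bed's z = 0 level, 0.005 = fully home, against a hard stop. It takes about 6 to 8 N square to the slope to push and stays where it is left
- cup_a: bystander: clear plastic cup with red caps, 74 mm across, 105 mm high, origin under its centre
- cup_b: bystander: clear plastic cup like cup_a
- can: bystander: drinks can, 66 mm across, 115 mm high, origin under its centre
- phone: bystander: phone lying flat, 74 x 150 x 8 mm, origin under its centre
- carton: bystander: small white carton 90 x 130 x 50 mm, origin under its centre
- glue: bystander: white jar 50 mm across, 90 mm high, origin under its centre
- driver: bystander: screwdriver lying on the bench, 170 mm long

How it is judged (in metres and radians):
On the way, in this order (a step that is already met when the one before it is completed fails the run):
1. the roller is lifted clear of its rest (z of roller in the frame of rest above 0.04 m), for 0.1 s.
2. the wheel has rolled (turned over 1.5 rad) and presses on the strip with the handle square to the slope within 11 degrees, with clips still to be seated (contact force between roller and jig above 2 N and angle between the z axis of roller and the z axis of bed, either way round below 0.2 rad and (value of joint wheel above 1.5 rad or value of joint wheel below -1.5 rad)).
3. all six clips are home (value of joint each of clip1, clip2, clip3, clip4, clip5, clip6 above 0.0035 m), for 0.1 s.
At the end, for the whole second after the job is handed in: All six clips are pressed in to within 1.5 mm of fully home, and the roller stands at rest on its rest: upright within 7 degrees, shoulders on the rails (origin within 4 mm of its 10 mm height), within 30 mm of the rest's centre (all of step 3 and horizontal distance between roller and rest below 0.03 m and z of roller in the frame of rest between 0.006 and 0.014 m and angle between roller's own z axis and vertical below 0.12 rad and linear speed of roller below 0.02 m/s); the robot touches nothing.
It fails at once if the robot's own hand or arm presses on the jig or clips (over 4 N) (contact force between any of the fingers, the arm and jig above 4 N).
It fails at once if a bystander is pushed more than 40 mm from its place (distance of any of cup_a, cup_b, can, carton, glue, phone, driver from where it was at the start of the episode above 0.04 m).
It fails at once if a cup, the can, the jar or the small carton is tipped over (angle between any of cup_a, cup_b, can, carton, glue's own z axis and vertical above 0.5 rad).
It also fails if it takes over 54 s, if anything falls off the work surface, if the arm or the gripper's body presses on something with over 40 N, if the wrist force passes 120 N, or if a joint passes its speed limit or range.

## Working session

There is one attempt and no reset: what is moved stays moved. The work goes in short steps, Python scripts to look and compute and a tool call to move; the robot and the scene stay as the last step left them, time stands still between calls to the robot, and variables do not carry over. Pictures are saved under pics/ and viewed, at most 10 in all, crops included, and the job is handed in when it is done.

Besides the shell and the picture viewer there is one more tool, called as name([rows], argument=value, ...), one row to a line, values as JSON. drive_tool: Moves the arm, as the interface text tells. Its arguments: {"type":"object","properties":{"increments":{"type":"array"},"squeeze":{"type":"number"}},"required":["increments"]}

```bash
ls; mkdir -p pics; python3 - <<'E'
from plant import r,capture,camera_model,job
import cv2,numpy as np
print(r.get_state())
for n in("scene","top"):
    cv2.imwrite(f"pics/{n}0.png",capture(n)[:,:,::-1]); print(n,camera_model(n))
E
```

```text
pics
{'time_s': 0.0, 'joints': array([ 8.54908981e+01,  2.05923535e+01,  6.33180945e-01, -2.05507371e-02,
       -7.01366321e+01, -1.65063736e+01]), 'qd': array([-0.0541701 ,  0.03406501, -0.04907155, -0.00820067,  0.07215515,
        0.02542495]), 'joint_torque': array([-2.32460166e-03, -5.82707226e+01,  2.93048573e+01,  6.99697763e+00,
        6.84289495e-03, -1.66046525e-04]), 'tcp_pos': array([0.2419256 , 0.62963919, 0.23660646]), 'eef_rot': array([ 1.79902654e+02, -8.70022965e-03, -2.10224669e+01]), 'contact_force': array([ 0.19457764, -0.07493901,  0.93634831]), 'moment': array([-0.03064415,  0.01894604,  0.0287524 ]), 'gripper_force': 0.0, 'gripper_width': 0.0874740872106544}
scene {'camera_matrix': array([[397.0976229 ,   0.        , 325.68315435],
       [  0.        , 397.0976229 , 195.67230574],
       [  0.        ,   0.        ,   1.        ]]), 'k1': -0.09032589697987958, 'rvec': array([ 1.65512875,  2.01546323, -0.73654358]), 'tvec': array([ 0.11555744, -0.37625113,  1.46788006])}
top {'camera_matrix': array([[364.21345533,   0.        , 325.17030784],
       [  0.        , 364.21345533, 202.97235625],
       [  0.        ,   0.        ,   1.        ]]), 'k1': -0.07507604929364677, 'rvec': array([ 2.17533384, -2.1720769 ,  0.08561516]), 'tvec': array([0.01320142, 0.57438494, 0.86027594])}
```

View pics/scene0.png

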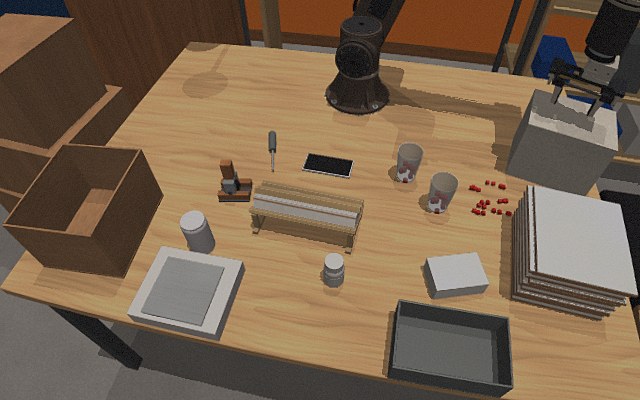

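View pics/top0.png

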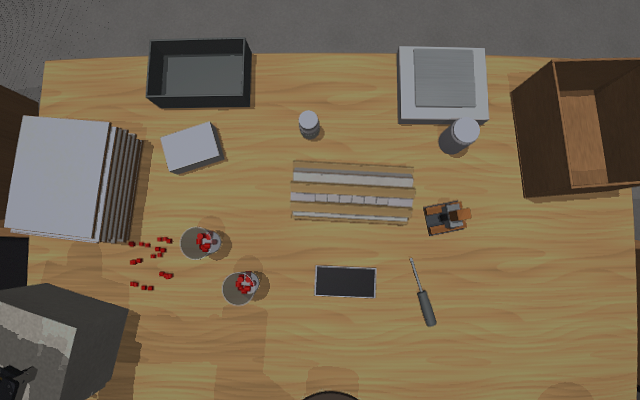

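The scene picture shows the jig at about (307,215) and the roller on its rest at (235,183). In the top view the jig is at (352,193), its clips in the row at about v=198, and the roller is at (445,217). I'll enlarge the top view.

```bash
python3 - <<'E'
import cv2,numpy as np
a=cv2.imread("pics/top0.png")[150:250,280:480]
b=cv2.imread("pics/scene0.png")[145:255,205:375]
a=cv2.resize(a,(800,400),interpolation=cv2.INTER_CUBIC)
cv2.imwrite("pics/a.png",a)
cv2.imwrite("pics/b.png",cv2.resize(b,None,fx=4.7,fy=4.7,interpolation=cv2.INTER_CUBIC))
E
```

```text
(no output)
```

View pics/a.png

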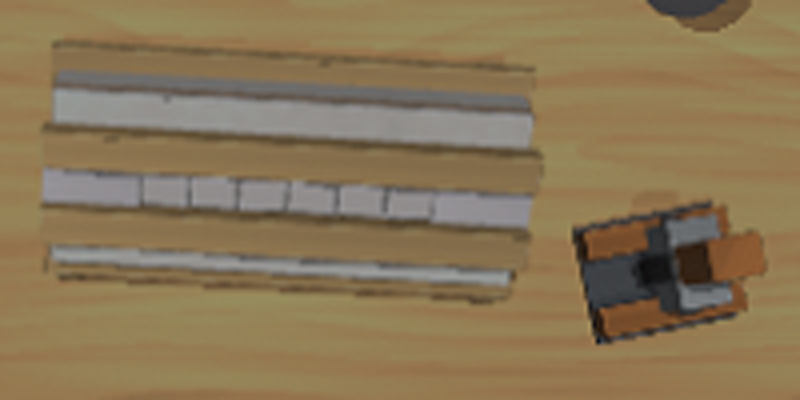

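View pics/b.png

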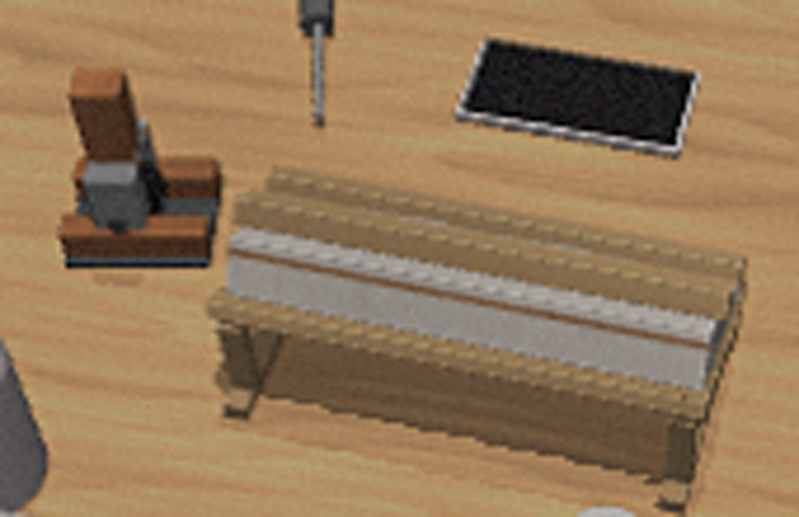

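The enlargements show the plate/clip ends at about (141,190) and (434,207) in the 4x top crop. The rest's left edge runs from (573,230) to (600,343). The handle top is a quad around (738,255).

```bash
cat > h.py <<'E'
import cv2,numpy as np
from plant import r,capture,camera_model,job
def ray(m,uv):
    K=m["camera_matrix"];R=cv2.Rodrigues(m["rvec"])[0]
    p=cv2.undistortPoints(np.array(uv,float).reshape(-1,1,2),K,np.array([m["k1"],0,0,0])).reshape(-1,2)
    d=np.c_[p,np.ones(len(p))]@R
    return -R.T@m["tvec"],d
def onz(m,uv,z):
    c,d=ray(m,uv); return c+d*((z-c[2])/d[:,2])[:,None]
def proj(m,P):
    return cv2.projectPoints(np.array(P,float).reshape(-1,1,3),m["rvec"],m["tvec"],m["camera_matrix"],np.array([m["k1"],0,0,0,0.]))[0].reshape(-1,2)
def tri(m1,a,m2,b):
    c,d=ray(m1,[a]);e,f=ray(m2,[b]);d=d[0];f=f[0]
    s=np.linalg.lstsq(np.c_[d,-f],e-c,rcond=None)[0]; P=c+d*s[0];Q=e+f*s[1]
    return (P+Q)/2,np.linalg.norm(P-Q)
E
python3 - <<'E'
from h import *
np.set_printoptions(precision=4,suppress=True)
t=camera_model("top");s=camera_model("scene")
A=lambda L:[[280+(x+.5)/4-.5,150+(y+.5)/4-.5] for x,y in L]
B=lambda L:[[205+(x+.5)/4.7-.5,145+(y+.5)/4.7-.5] for x,y in L]
print("cams",ray(t,[[0,0]])[0],ray(s,[[0,0]])[0])
P=onz(t,A([(141,191),(434,207)]),.083);print("clip ends",P,np.linalg.norm(P[0]-P[1]))
P=onz(t,A([(42,188),(532,212)]),.080);print("plate ends",P,np.linalg.norm(P[0]-P[1]))
P=onz(t,A([(42,170),(531,195),(42,205),(529,228)]),.080);print("chan edges",P)
P=onz(t,A([(573,230),(600,343)]),.006);print("rest edge",P,np.linalg.norm(P[0]-P[1]))
P=onz(t,A([(708,238),(762,231),(767,272),(713,282)]),.128);print("handle",P,P.mean(0))
for n,img,m,o in(("top","top0",t,0),):
    im=cv2.imread(f"pics/{img}.png");hsv=cv2.cvtColor(im,cv2.COLOR_BGR2HSV)
    print(hsv[213,468],hsv[213,466],hsv[205,455],hsv[240,400],hsv[229,440])
E
```

```text
cams [0.4981 0.0073 0.9066] [1.2277 0.1333 0.8857]
clip ends [[ 0.5821  0.0371  0.083 ]
 [ 0.5731 -0.1295  0.083 ]] 0.1667621318193205
plate ends [[ 0.5841  0.0937  0.08  ]
 [ 0.5706 -0.1861  0.08  ]] 0.28019889973292583
chan edges [[ 0.5944  0.0939  0.08  ]
 [ 0.5804 -0.1857  0.08  ]
 [ 0.5743  0.0936  0.08  ]
 [ 0.5615 -0.1842  0.08  ]]
rest edge [[ 0.5659 -0.2289  0.006 ]
 [ 0.4958 -0.2444  0.006 ]] 0.07179378117902026
handle [[ 0.5524 -0.2705  0.128 ]
 [ 0.5563 -0.3004  0.128 ]
 [ 0.5341 -0.3024  0.128 ]
 [ 0.5287 -0.2726  0.128 ]] [ 0.5429 -0.2865  0.128 ]
[ 13 162 140] [ 13 162 140] [101  18 112] [ 18 117 150] [ 13 161 117]
```

drive_tool([
  [[1, 0, 0, -0.4, -0.03], [1, 0, 0, -0.4, -0.06], [1, 0, 0, -0.4, -0.086], [1, 0, 0, -0.4, -0.086]],
])

```text
time_s: 0.6
tcp_pos: [0.242, 0.6299, 0.2851]
eef_rot: [180.0, 0.0, 9.9]
contact_force: [-0.4, -0.6, -0.2]
gripper_width: 0.0873
gripper_force: 0.0
```

drive_tool([
  [[1, 0.2, 0.5, 0, 0], [1, 0.4, 1, 0, 0], [1, 0.4, 1, 0, 0]],
])

```text
time_s: 0.98
tcp_pos: [0.3116, 0.5172, 0.2862]
eef_rot: [-180.0, -0.0, 9.5]
contact_force: [-0.7, 0.3, -0.1]
gripper_width: 0.0873
gripper_force: 0.0
```

drive_tool([
  [[1, 0.2, 0.5, 0, 0], [1, 0.4, 1, 0, 0], [1, 0.4, 1, 0, 0]],
])

```text
time_s: 1.35
tcp_pos: [0.3793, 0.4077, 0.2859]
eef_rot: [180.0, -0.0, 9.6]
contact_force: [0.3, 1.4, -0.8]
gripper_width: 0.0877
gripper_force: 0.0
```

drive_tool([
  [[1, 0.05, 0.5, 0, 0], [1, 0.1, 1, 0, 0], [1, 0.1, 1, 0, 0]],
])

```text
time_s: 1.72
tcp_pos: [0.411, 0.292, 0.2859]
eef_rot: [-180.0, -0.0, 9.6]
contact_force: [0.1, 0.9, 0.2]
gripper_width: 0.0874
gripper_force: 0.0
```

drive_tool([
  [[1, 0.05, 0.5, 0, 0], [1, 0.1, 1, 0, 0], [1, 0.1, 1, 0, 0]],
])

```text
time_s: 2.1
tcp_pos: [0.4437, 0.1763, 0.2856]
eef_rot: [180.0, -0.0, 9.6]
contact_force: [-0.6, 0.2, 0.7]
gripper_width: 0.0876
gripper_force: 0.0
```

drive_tool([
  [[1, 0.05, 0.5, 0, 0], [1, 0.1, 1, 0, 0], [1, 0.1, 1, 0, 0]],
])

```text
time_s: 2.48
tcp_pos: [0.4766, 0.0604, 0.2853]
eef_rot: [180.0, 0.0, 9.6]
contact_force: [-0.2, -0.1, -0.3]
gripper_width: 0.0877
gripper_force: 0.0
```

drive_tool([
  [[1, 0, 0.5, 0, 0], [1, 0, 1, 0, 0], [1, 0, 1, 0, 0]],
])

```text
time_s: 2.85
tcp_pos: [0.4973, -0.0576, 0.285]
eef_rot: [180.0, 0.1, 9.7]
contact_force: [-0.7, 0.1, 0.1]
gripper_width: 0.0874
gripper_force: 0.0
```

drive_tool([
  [[1, 0, 0.5, 0, 0], [1, 0, 0.8, 0, 0], [1, 0, 0.8, 0, 0], [1, 0, 0.8, 0, 0]],
])

```text
time_s: 3.35
tcp_pos: [0.5136, -0.1492, 0.2852]
eef_rot: [-180.0, 0.0, 10.0]
contact_force: [-0.1, 0.3, 0.3]
gripper_width: 0.0877
gripper_force: 0.0
```

```bash
python3 - <<'E'
from h import *
m=camera_model("wrist");s=r.get_state();im=capture("wrist");import pickle
pickle.dump(m,open("w1.pkl","wb"))
cv2.imwrite("pics/w1.png",im[:,:,::-1]);print(s["tcp_pos"],s["eef_rot"],s["joints"],ray(m,[[320,200]]))
print("proj handle top",proj(m,[[.543,-.2865,.128],[.5406,-.2806,.006]]))
E
```

```text
[ 0.51357384 -0.14921286  0.28523749] [-1.79980657e+02  2.21108440e-02  9.96787622e+00] [ 4.80287272e+00  5.64313619e+00 -1.26023667e+01 -1.81855442e-02
 -7.17782603e+01  9.51706899e+01] (array([ 0.58544827, -0.13639   ,  0.43275493]), array([[-0.27094477, -0.02498214, -0.96251341]]))
proj handle top [[451.67529057 184.51383814]
 [413.60525774 168.03283912]]
```

View pics/w1.png

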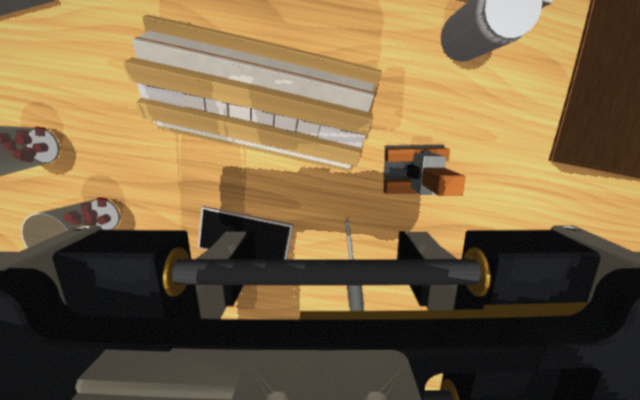

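The wrist view shows the roller with its handle top at about (450,184) and the rest at (417,170). I'll enlarge that area to measure it.

```bash
python3 - <<'E'
import cv2
a=cv2.imread("pics/w1.png")[135:210,375:475]
cv2.imwrite("pics/w1c.png",cv2.resize(a,None,fx=8,fy=8,interpolation=cv2.INTER_CUBIC))
E
```

```text
(no output)
```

View pics/w1c.png

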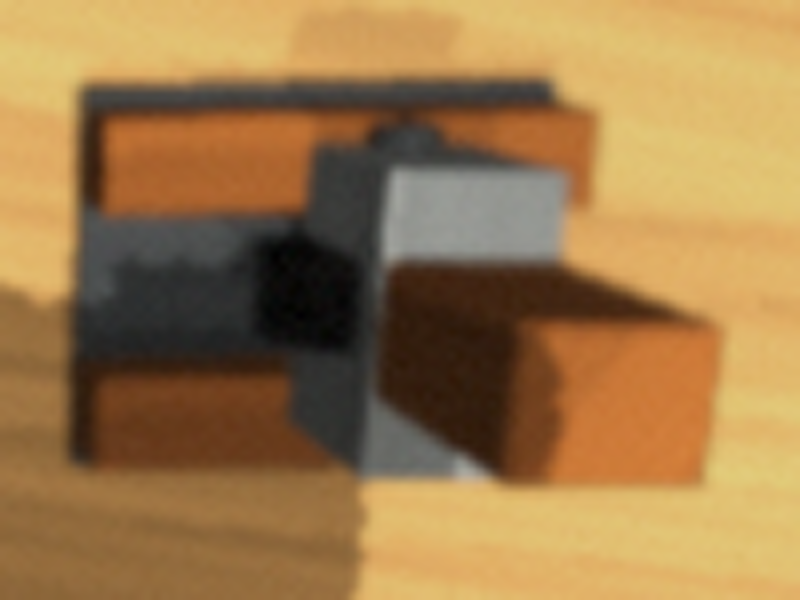

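The handle top's corners in the 8x crop are (517,318), (720,325), (704,484) and (500,484). The rest's base corners are (82,85), (552,85) and (75,462).

```bash
python3 - <<'E'
from h import *;import pickle
np.set_printoptions(precision=4,suppress=True)
m=pickle.load(open("w1.pkl","rb"))
A=lambda L:[[375+(x+.5)/8-.5,135+(y+.5)/8-.5] for x,y in L]
P=onz(m,A([(517,318),(720,325),(704,484),(500,484)]),.128);print(P,P.mean(0))
ang=lambda v:np.degrees(np.arctan2(v[1],v[0]))
print("handle yaw",ang(P[0]-P[1])-90,ang(P[3]-P[2])-90,ang(P[0]-P[3]),ang(P[1]-P[2]),np.linalg.norm(P[0]-P[1]),np.linalg.norm(P[1]-P[2]))
Q=onz(m,A([(82,85),(552,85),(75,462)]),.006);print(Q,ang(Q[0]-Q[1])-90,ang(Q[0]-Q[2]),np.linalg.norm(Q[0]-Q[1]),np.linalg.norm(Q[0]-Q[2]),"centre",(Q[1]+Q[2])/2)
E
```

```text
[[ 0.5517 -0.2693  0.128 ]
 [ 0.5558 -0.2978  0.128 ]
 [ 0.5334 -0.3025  0.128 ]
 [ 0.5283 -0.2736  0.128 ]] [ 0.5423 -0.2858  0.128 ]
handle yaw 8.225725779477685 10.027553293265072 10.343738538228633 11.836783864436438 0.028766719090811826 0.022864072028551407
[[ 0.5665 -0.229   0.006 ]
 [ 0.5824 -0.3167  0.006 ]
 [ 0.4951 -0.2442  0.006 ]] 10.276188145972228 12.05886019985602 0.08916563934483547 0.07303329456351682 centre [ 0.5388 -0.2805  0.006 ]
```

drive_tool([
  [[1, 0.02, 0.4, 0, 0], [1, 0.04, 0.9, 0, 0], [1, 0.04, 0.9, 0, 0]],
])

```text
time_s: 3.78
tcp_pos: [0.5371, -0.2578, 0.2848]
eef_rot: [-180.0, 0.1, 9.8]
contact_force: [-0.7, 0.3, -0.9]
gripper_width: 0.0877
gripper_force: 0.0
```

drive_tool([
  [[1, 0, 0.265, 0.2, 0], [1, 0, 0.265, 0.5, 0], [1, 0, 0.265, 0.8, 0], [1, 0, 0.265, 0.8, 0]],
])

```text
time_s: 4.28
tcp_pos: [0.5407, -0.2856, 0.1872]
eef_rot: [-179.9, 0.3, 10.0]
contact_force: [-0.3, 0.5, 1.1]
gripper_width: 0.0875
gripper_force: 0.0
```

```bash
python3 - <<'E'
from h import *
s=r.get_state();print(s["tcp_pos"],s["eef_rot"],s["joints"])
y=np.radians(s["eef_rot"][2]);d=np.array([.5425,-.286])-s["tcp_pos"][:2]
print("need tool x,y units",(d@[np.cos(y),np.sin(y)])/.12,(d@[np.sin(y),-np.cos(y)])/.12,(s["tcp_pos"][2]-.094)/.12)
E
```

```text
[ 0.54067425 -0.28563933  0.18720294] [-179.86008424    0.26470024   10.00990376] [-9.59478571e+00  1.68790531e+01 -1.14649205e+01 -4.87116300e-02
 -6.19523360e+01  1.09627382e+02]
need tool x,y units 0.014460583242507768 0.00560443263394256 0.7766911589989527
```

drive_tool([
  [[1, 0.015, 0.005, 0.4, 0], [1, 0.015, 0.005, 0.79, 0], [1, 0.015, 0.005, 0.79, 0]],
])

```text
time_s: 4.65
tcp_pos: [0.5427, -0.2867, 0.0935]
eef_rot: [-179.9, 0.2, 10.0]
contact_force: [0.8, -0.1, 0.8]
gripper_width: 0.0875
gripper_force: 0.0
```

drive_tool([
  [[-1, 0, 0, 0, 0], [-1, 0, 0, 0, 0], [-1, 0, 0, 0, 0], [-1, 0, 0, 0, 0], [-1, 0, 0, 0, 0]],
], squeeze=10)

```text
time_s: 5.28
tcp_pos: [0.5438, -0.2881, 0.095]
eef_rot: [180.0, -0.0, 9.9]
contact_force: [-0.4, -0.2, -0.8]
gripper_width: 0.0433
gripper_force: 0.0
```

drive_tool([
  [[-1, 0, 0, 0, 0], [-1, 0, 0, 0, 0], [-1, 0, 0, 0, 0]],
], squeeze=10)

```text
time_s: 5.65
tcp_pos: [0.5437, -0.288, 0.0947]
eef_rot: [-180.0, 0.0, 9.9]
contact_force: [-0.1, -0.2, 1.1]
gripper_width: 0.0298
gripper_force: 10.0
```

drive_tool([
  [[-1, -0.06, 0, -0.02, 0], [-1, -0.12, 0, -0.03, 0], [-1, -0.19, 0, -0.035, 0], [-1, -0.26, 0, -0.04, 0], [-1, -0.26, 0, -0.04, 0]],
])

```text
time_s: 6.28
tcp_pos: [0.512, -0.2936, 0.0997]
eef_rot: [-180.0, 0.0, 9.9]
contact_force: [-0.1, -1.3, -2.1]
gripper_width: 0.0299
gripper_force: 10.0
```

drive_tool([
  [[-1, -0.07, 0, 0, 0], [-1, -0.14, 0, 0.005, 0], [-1, -0.215, 0, 0.01, 0], [-1, -0.215, 0, 0.01, 0]],
])

```text
time_s: 6.78
tcp_pos: [0.4863, -0.2979, 0.0982]
eef_rot: [-180.0, 0.1, 9.9]
contact_force: [0.2, -0.1, -3.4]
gripper_width: 0.0305
gripper_force: 10.0
```

```bash
python3 - <<'E'
from h import *
s=r.get_state();print(s["tcp_pos"],s["contact_force"],s["moment"])
a=capture("scene")[:,:,::-1];b=capture("wrist")[:,:,::-1]
f=lambda i:cv2.resize(i,(800,300),interpolation=cv2.INTER_CUBIC)
cv2.imwrite("pics/s2.png",a);cv2.imwrite("pics/w2.png",b)
cv2.imwrite("pics/t2.png",np.vstack([f(a[140:215,170:370]),f(b[110:260,200:600])]))
E
```

```text
[ 0.48625242 -0.29786824  0.09821925] [ 0.15284744 -0.11173523 -3.43812111] [-0.07783915 -0.06790253  0.02369437]
```

View pics/t2.png

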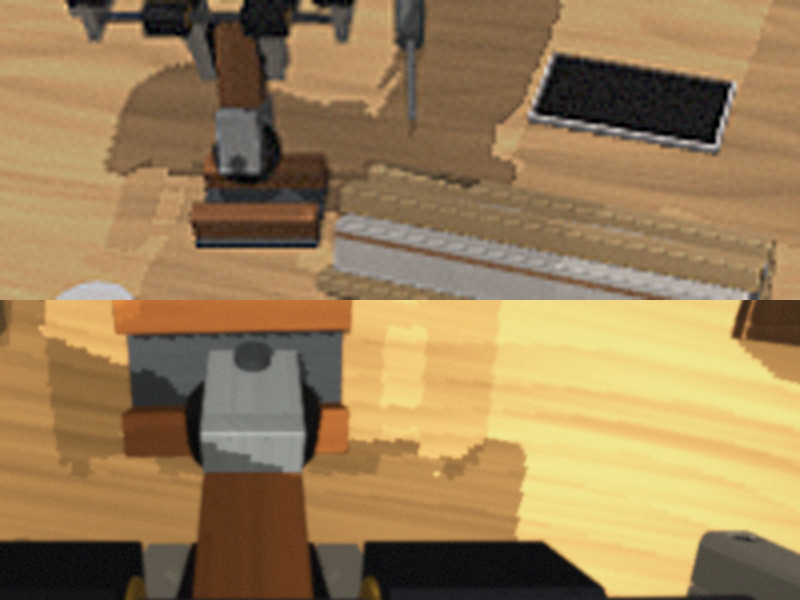

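The roller leans in the grip, clear of the rest. The fork's outer face runs from row 135 to 176 at column 326 in the wrist picture. I'll cast those points onto the handle's mid-plane to get the lean.

```bash
python3 - <<'E'
from h import *
np.set_printoptions(precision=4,suppress=True)
m=camera_model("wrist");s=r.get_state();y=np.radians(s["eef_rot"][2])
ex=np.array([np.cos(y),np.sin(y),0]);n=np.array([-np.sin(y),np.cos(y),0]);g=s["tcp_pos"]+[0,0,.008]
c,d=ray(m,[[326,134.7],[326.3,175.8],[326.3,195.7]])
P=c+d*(((g-c)@n)/(d@n))[:,None]
q=np.c_[(P-g)@ex,P[:,2]-g[2]];print(q)
v=q[1]-q[0];print("len(44)",np.linalg.norm(v),"lean",np.degrees(np.arctan2(-v[0],v[1])))
w=q[1]-q[2];print("len(14)",np.linalg.norm(w),"lean",np.degrees(np.arctan2(w[1],w[0])))
E
```

```text
[[0.0772 0.2241]
 [0.1618 0.6006]
 [0.207  0.6413]]
len(44) 0.3859738790985929 lean -12.673837643165111
len(14) 0.06076694927623067 lean -138.03767328038762
```

```bash
cat >> h.py <<'E'
from scipy.optimize import least_squares
def lean(m,s,rows,pts):
    y=np.radians(s["eef_rot"][2]);ex=np.array([np.cos(y),np.sin(y),0]);g=s["tcp_pos"]+[0,0,.008]
    c,d=ray(m,[[326,v] for v in rows]);c2=np.array([(c-g)@ex,c[2]-g[2]]);d2=np.c_[d@ex,d[:,2]];d2/=np.linalg.norm(d2,axis=1)[:,None]
    def f(p):
        S,C=np.sin(p[0]),np.cos(p[0]);e=[]
        for (l,h),u in zip(pts,d2):
            w=np.array([C*l-S*(h-p[1]),S*l+C*(h-p[1])])-c2; e.append(w[0]*u[1]-w[1]*u[0])
        return np.array(e)
    o=least_squares(f,[.4,.09]);return np.degrees(o.x[0]),o.x[1],o.fun*1e3
E
python3 - <<'E'
from h import *
m=camera_model("wrist");s=r.get_state()
print(lean(m,s,[134.7,175.8,195.7],[(.026,.016),(.026,.06),(.012,.06)]))
E
```

```text
(np.float64(30.138846071163314), np.float64(0.09832140230355185), array([ 0.10379643,  0.79074303, -0.81250549]))
```

drive_tool([
  [[-1, 0, 0, 0, 0], [-1, 0, 0, 0, 0], [-1, 0, 0, -0.3, 0], [-1, 0, 0, -0.7, 0], [-1, 0, 0, -0.9, 0]],
], squeeze=60)

```text
time_s: 7.5
tcp_pos: [0.4885, -0.2982, 0.2091]
eef_rot: [179.9, -0.1, 10.0]
contact_force: [0.5, 0.0, -3.3]
gripper_width: 0.0295
gripper_force: 60.0
```

drive_tool([
  [[-1, 0, 0, 0, 0.02], [-1, 0, -0.3, 0, 0.035], [-1, 0, -0.6, 0, 0.035], [-1, 0, -0.6, 0, 0.035], [-1, 0, -0.6, 0, 0.035]],
])

```text
time_s: 8.12
tcp_pos: [0.4754, -0.2269, 0.2065]
eef_rot: [180.0, -0.0, -2.6]
contact_force: [-0.2, 0.1, -2.7]
gripper_width: 0.0299
gripper_force: 60.0
```

```bash
python3 - <<'E'
from h import *
a=r.get_state()
m=camera_model("wrist");cv2.imwrite("pics/w3.png",capture("wrist")[:,:,::-1])
s=a;print(s["tcp_pos"],s["eef_rot"],s["contact_force"],s["moment"],s["gripper_width"])
y=np.radians(s["eef_rot"][2])
d=np.array([.5081,-.1579,.1826])-s["tcp_pos"];print((d[:2]@[np.cos(y),np.sin(y)])/.12,(d[:2]@[np.sin(y),-np.cos(y)])/.12,-d[2]/.12)
im=cv2.imread("pics/w3.png");g=cv2.cvtColor(im,cv2.COLOR_BGR2GRAY)
print(np.c_[np.arange(115,215),im[115:215,322:331].mean(1).astype(int)][::2].tolist())
E
```

```text
[ 0.47536591 -0.2268755   0.20649799] [ 1.79992495e+02 -1.19936953e-02 -2.60834085e+00] [-0.16238111  0.07706442 -2.74360125] [-0.08406623  0.0694421   0.02625291] 0.02987105312119168
0.24634339187116416 -0.5866142777256643 0.19914991663750026
[[115, 77, 139, 197], [117, 79, 142, 198], [119, 82, 145, 201], [121, 85, 149, 202], [123, 92, 158, 210], [125, 96, 162, 210], [127, 94, 159, 208], [129, 92, 156, 205], [131, 65, 89, 112], [133, 52, 53, 52], [135, 52, 51, 50], [137, 53, 53, 51], [139, 53, 53, 51], [141, 61, 60, 58], [143, 62, 62, 60], [145, 81, 82, 80], [147, 119, 123, 122], [149, 121, 126, 123], [151, 121, 125, 123], [153, 121, 125, 123], [155, 122, 126, 124], [157, 122, 126, 124], [159, 122, 126, 124], [161, 123, 127, 125], [163, 123, 127, 125], [165, 123, 127, 125], [167, 115, 119, 117], [169, 113, 116, 115], [171, 113, 118, 115], [173, 116, 120, 118], [175, 129, 133, 131], [177, 155, 160, 158], [179, 139, 144, 141], [181, 139, 143, 141], [183, 138, 143, 141], [185, 139, 144, 141], [187, 139, 145, 142], [189, 139, 145, 142], [191, 139, 144, 142], [193, 139, 144, 142], [195, 124, 131, 134], [197, 37, 73, 124], [199, 26, 56, 100], [201, 24, 51, 88], [203, 24, 50, 88], [205, 24, 49, 88], [207, 23, 49, 87], [209, 23, 49, 88], [211, 24, 49, 88], [213, 24, 49, 88]]
```

drive_tool([
  [[-1, 0.12, -0.3, 0, 0], [-1, 0.245, -0.585, 0, 0], [-1, 0.245, -0.585, 0.2, 0], [-1, 0.245, -0.585, 0.2, 0]],
])

```text
time_s: 8.68
tcp_pos: [0.5066, -0.1584, 0.1805]
eef_rot: [180.0, 0.2, -2.7]
contact_force: [0.6, -0.3, -1.9]
gripper_width: 0.0299
gripper_force: 60.0
```

```bash
python3 - <<'E'
from h import *
m=camera_model("wrist");s=r.get_state()
w=capture("wrist")[:,:,::-1];a=capture("scene")[:,:,::-1];cv2.imwrite("pics/w4.png",w)
print(s["tcp_pos"],s["eef_rot"],lean(m,s,[131,176.2,195.8],[(.026,.016),(.026,.06),(.012,.06)]))
# predicted locations: bed channel
f=lambda i:cv2.resize(i,(800,300),interpolation=cv2.INTER_CUBIC)
cv2.imwrite("pics/t4.png",np.vstack([f(a[150:225,190:390]),f(w[70:220,100:500])]))
E
```

```text
[ 0.50663561 -0.15837436  0.18053275] [179.99643874   0.24942286  -2.6821501 ] (np.float64(33.39438965372079), np.float64(0.0969581867655206), array([ 0.14276872,  0.86719139, -0.92243956]))
```

View pics/t4.png

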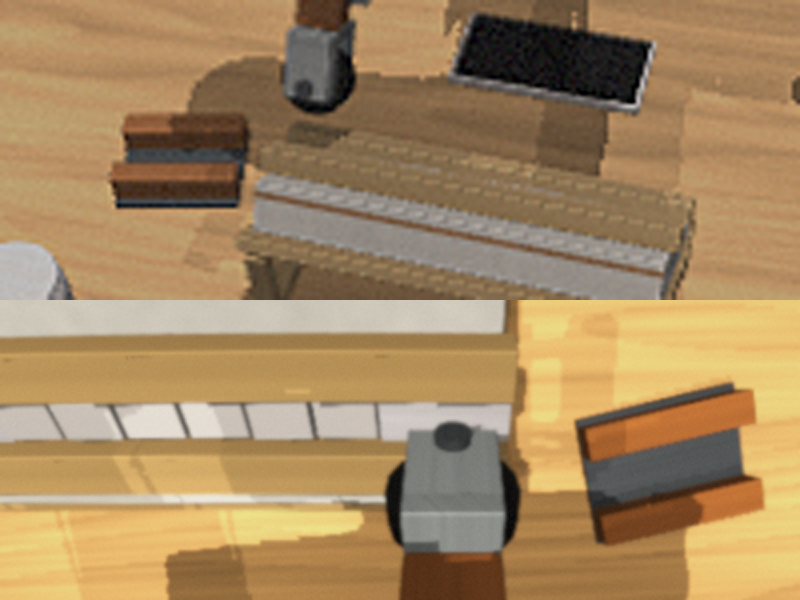

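The wrist view shows the wheel just downslope of the right-hand plate. The channel edges are at rows of about 121 and 140 near column 250, and the plate ends at column 356.

```bash
cat >> h.py <<'E'
Y=np.radians(-2.75);EX=np.array([np.cos(Y),np.sin(Y),0]);EY=np.array([-np.sin(Y),np.cos(Y),0]);T=np.radians(31);EZ=np.array([0,0,1.])
BX=EX*np.cos(T)+EZ*np.sin(T);BN=-EX*np.sin(T)+EZ*np.cos(T);B0=np.array([.580,-.0462,.080])
bed=lambda x,y,z:B0+x*BX+y*EY+z*BN
E
python3 - <<'E'
from h import *
np.set_printoptions(precision=1,suppress=True)
m=camera_model("wrist");im=cv2.imread("pics/w4.png")
for nm,x,z in(("up top in",.013,.012),("up top out",.035,.012),("up floor",.013,0),("low floor",-.013,0),("low top in",-.013,.012),("low top out",-.035,.012)):
    print(nm,proj(m,[bed(x,-.14,z),bed(x,-.084,z),bed(x,0,z)]).tolist())
c=250;print([(v,*im[v,c-1:c+2].mean(0).astype(int).tolist()) for v in range(84,176,1)][::2])
E
```

```text
up top in [[356.1239264088253, 122.90803085167002], [286.4218365216391, 122.86092879677727], [183.36595040704404, 123.55801231584012]]
up top out [[358.38232932229687, 97.03798036133077], [283.51251199857984, 96.99872075518356], [173.07995405404733, 98.12967339839372]]
up floor [[355.0520535857667, 115.18147665746356], [287.8494448304236, 115.13720799671401], [188.3893282280366, 115.85673676357119]]
low floor [[352.8950807488339, 141.21662320813434], [290.6257938391743, 141.1677200518731], [198.28301423687054, 141.56072907821863]]
low top in [[353.805255784168, 149.26269673728652], [289.4099749184915, 149.21077424056153], [193.9896740597204, 149.5637013267867]]
low top out [[352.0897800039795, 168.6326681569212], [291.6214663555359, 168.57898413040027], [201.88639985394988, 168.73466365182722]]
[(84, 181, 195, 201), (86, 132, 160, 178), (88, 73, 123, 156), (90, 72, 121, 155), (92, 72, 122, 156), (94, 80, 133, 169), (96, 91, 151, 190), (98, 88, 147, 184), (100, 87, 144, 182), (102, 85, 143, 181), (104, 85, 142, 181), (106, 86, 145, 181), (108, 86, 146, 183), (110, 89, 149, 187), (112, 90, 151, 190), (114, 98, 162, 201), (116, 101, 168, 207), (118, 92, 152, 191), (120, 103, 146, 176), (122, 173, 184, 195), (124, 186, 196, 205), (126, 184, 194, 202), (128, 186, 195, 203), (130, 184, 193, 202), (132, 185, 194, 203), (134, 183, 193, 203), (136, 185, 194, 203), (138, 178, 187, 196), (140, 86, 119, 145), (142, 73, 123, 156), (144, 74, 124, 159), (146, 77, 128, 162), (148, 92, 152, 191), (150, 89, 147, 186), (152, 87, 145, 183), (154, 86, 143, 181), (156, 86, 146, 183), (158, 89, 148, 187), (160, 91, 153, 190), (162, 92, 152, 191), (164, 91, 152, 191), (166, 107, 159, 192), (168, 178, 194, 202), (170, 181, 197, 205), (172, 111, 165, 199), (174, 106, 176, 209)]
```

```bash
sed -i 's/B0=np.array(\[.580/B0=np.array([.5812/' h.py; cat >> h.py <<'E'
def need(x,y,z,h=.094):
    s=r.get_state();g=bed(x,y,z)+h*BN-[0,0,.008];d=g-s["tcp_pos"];a=np.radians(s["eef_rot"][2])
    return np.round(np.array([d[:2]@[np.cos(a),np.sin(a)],d[:2]@[np.sin(a),-np.cos(a)],-d[2]])/.12,3)
E
python3 - <<'E'
from h import *
print(need(-.001,-.115,.010),need(-.001,-.115,0),need(-.001,.115,0))
E
```

```text
[ 0.112 -0.009  0.183] [ 0.155 -0.009  0.254] [ 0.157 -1.926  0.254]
```

drive_tool([
  [[-1, 0.055, 0, 0.09, 0], [-1, 0.11, 0, 0.18, 0], [-1, 0.11, 0, 0.18, 0]],
])

```text
time_s: 9.15
tcp_pos: [0.5208, -0.159, 0.1595]
eef_rot: [180.0, 0.1, -2.7]
contact_force: [0.2, -0.3, -3.0]
gripper_width: 0.0295
gripper_force: 60.0
```

drive_tool([
  [[-1, 0.01, 0, 0.015, 0], [-1, 0.02, 0, 0.03, 0], [-1, 0.025, 0, 0.04, 0], [-1, 0.025, 0, 0.04, 0]],
])

```text
time_s: 9.65
tcp_pos: [0.524, -0.1589, 0.156]
eef_rot: [-180.0, -0.0, -2.7]
contact_force: [-0.4, 1.2, -2.6]
gripper_width: 0.0297
gripper_force: 60.0
```

drive_tool([
  [[-1, 0.008, 0, 0.013, 0], [-1, 0.016, 0, 0.026, 0], [-1, 0.016, 0, 0.026, 0]],
])

```text
time_s: 10.02
tcp_pos: [0.5252, -0.1596, 0.1542]
eef_rot: [179.9, 0.0, -2.6]
contact_force: [-7.4, 1.4, 10.4]
gripper_width: 0.0298
gripper_force: 60.0
```

drive_tool([
  [[-1, 0.004, 0, 0.007, 0], [-1, 0.008, 0, 0.013, 0], [-1, 0.008, 0, 0.013, 0]],
])

```text
time_s: 10.4
tcp_pos: [0.5254, -0.1601, 0.1541]
eef_rot: [179.9, 0.1, -2.6]
contact_force: [-15.1, 1.0, 23.7]
gripper_width: 0.0297
gripper_force: 60.0
```

drive_tool([
  [[-1, 0, -0.05, 0, 0], [-1, 0, -0.13, 0, 0], [-1, 0, -0.21, 0, 0], [-1, 0, -0.29, 0, 0], [-1, 0, -0.37, 0, 0]],
])

```text
time_s: 11.02
tcp_pos: [0.5276, -0.1157, 0.1539]
eef_rot: [179.9, 0.1, -2.6]
contact_force: [-14.0, -1.3, 21.2]
gripper_width: 0.0292
gripper_force: 60.0
```

```bash
python3 - <<'E'
from h import *
m=camera_model("wrist");s=r.get_state();im=capture("wrist")[:,:,::-1];cv2.imwrite("pics/w5.png",im)
print(s["contact_force"],s["moment"],s["gripper_width"])
L=im[100:215,322:331].mean((1,2));d=np.diff(L)
print([(i+100.5,int(v)) for i,v in enumerate(d) if abs(v)>12])
E
```

```text
[-13.98938009  -1.2781167   21.18703359] [-0.43995634  4.76248064 -0.12948108] 0.029241604376513537
[(109.5, -21), (110.5, -33), (111.5, -19), (121.5, 13), (129.5, -19), (130.5, -35), (131.5, -22), (144.5, 17), (145.5, 29), (175.5, 22), (177.5, -13), (178.5, -12), (195.5, -38), (196.5, -18)]
```

drive_tool([
  [[-1, 0, -0.08, 0, 0], [-1, 0, -0.16, 0, 0], [-1, 0, -0.24, 0, 0], [-1, 0, -0.32, 0, 0], [-1, 0, -0.4, 0, 0]],
])

```text
time_s: 11.7
tcp_pos: [0.5299, -0.0677, 0.1537]
eef_rot: [179.9, 0.1, -2.6]
contact_force: [-13.8, 0.0, 21.9]
gripper_width: 0.0298
gripper_force: 60.0
```

drive_tool([
  [[-1, 0, -0.08, 0, 0], [-1, 0, -0.16, 0, 0], [-1, 0, -0.24, 0, 0], [-1, 0, -0.32, 0, 0], [-1, 0, -0.4, 0, 0]],
])

```text
time_s: 12.32
tcp_pos: [0.5322, -0.02, 0.1537]
eef_rot: [179.9, 0.1, -2.6]
contact_force: [-13.2, -3.0, 19.7]
gripper_width: 0.0297
gripper_force: 60.0
```

drive_tool([
  [[-1, 0.002, -0.08, 0.004, 0], [-1, 0.002, -0.16, 0.004, 0], [-1, 0.002, -0.24, 0.004, 0], [-1, 0.002, -0.32, 0.004, 0], [-1, 0.002, -0.4, 0.004, 0]],
])

```text
time_s: 12.95
tcp_pos: [0.5347, 0.0284, 0.1535]
eef_rot: [179.9, 0.0, -2.6]
contact_force: [-14.6, -0.7, 24.1]
gripper_width: 0.0299
gripper_force: 60.0
```

drive_tool([
  [[-1, 0, -0.08, 0, 0], [-1, 0, -0.16, 0, 0], [-1, 0, -0.24, 0, 0], [-1, 0, -0.32, 0, 0], [-1, 0, -0.32, 0, 0]],
])

```text
time_s: 13.58
tcp_pos: [0.5367, 0.0676, 0.1536]
eef_rot: [180.0, 0.0, -2.6]
contact_force: [-16.2, 1.3, 25.7]
gripper_width: 0.0297
gripper_force: 60.0
```

```bash
python3 - <<'E'
from h import *
s=r.get_state();print(s["tcp_pos"],s["contact_force"],need(0,.105,0),s["joints"])
E
```

```text
[0.53667505 0.06760192 0.15364923] [-16.24763793   1.29332022  25.66263149] [0.013 0.054 0.009] [ 2.79594975e+01  1.21236400e+01 -2.29424895e+01  2.04559004e-02
 -5.49512587e+01  5.94423148e+01]
```

drive_tool([
  [[-1, -0.1, 0, -0.17, 0], [-1, -0.25, 0, -0.42, 0], [-1, -0.4, 0, -0.5, 0], [-1, -0.4, 0, -0.5, 0]],
])

```text
time_s: 14.08
tcp_pos: [0.4893, 0.0699, 0.212]
eef_rot: [-179.9, -0.1, -2.6]
contact_force: [0.4, -0.3, -2.8]
gripper_width: 0.0298
gripper_force: 60.0
```

drive_tool([
  [[-1, 0, 0.4, 0, 0], [-1, 0, 0.4, 0, 0], [-1, 0, 0.4, 0, 0]],
])

```text
time_s: 14.45
tcp_pos: [0.4878, 0.0216, 0.2104]
eef_rot: [180.0, 0.0, -2.7]
contact_force: [0.4, 0.2, -4.0]
gripper_width: 0.0299
gripper_force: 60.0
```

```bash
python3 - <<'E'
from h import *
s=r.get_state();m=camera_model("wrist");w=capture("wrist")[:,:,::-1];t=capture("top")[:,:,::-1];a=capture("scene")[:,:,::-1]
print(s["tcp_pos"],proj(m,[bed(0,.084,0),bed(0,-.084,0)]))
cv2.imwrite("pics/w6.png",w)
f=lambda i:cv2.resize(i,(800,300),interpolation=cv2.INTER_CUBIC)
cv2.imwrite("pics/t6.png",np.vstack([f(a[175:250,225:425]),f(w[80:230,120:520])]))
E
```

```text
[0.48778392 0.0215802  0.21035272] [[304.10689582  95.09666384]
 [481.61590818  96.6349065 ]]
```

View pics/t6.png

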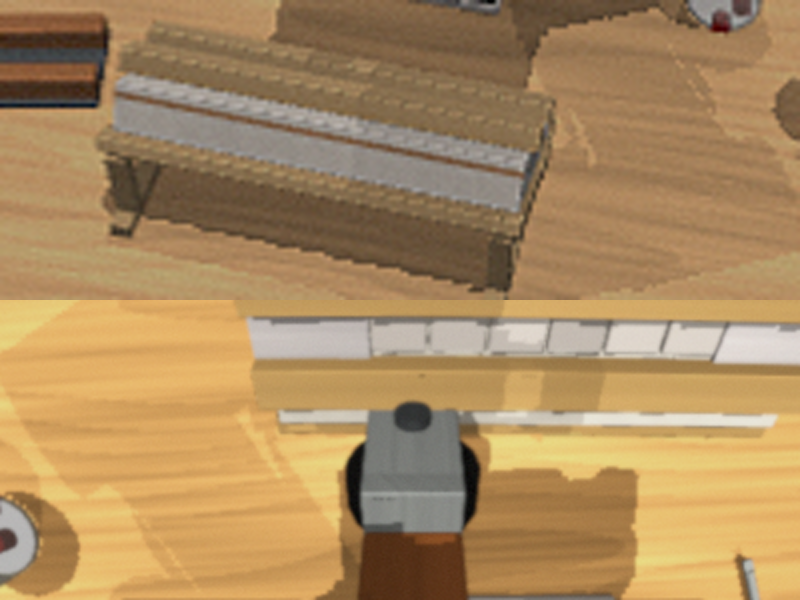

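The clips sit level between the plates, and the TCP height stayed constant across the plates and clips under about 28 N. I'll take them as home and go back towards the rest.

drive_tool([
  [[-1, -0.04, 0.45, 0, 0], [-1, -0.085, 0.9, 0, 0], [-1, -0.085, 0.9, 0, 0]],
])

```text
time_s: 14.98
tcp_pos: [0.4715, -0.0878, 0.2106]
eef_rot: [180.0, 0.0, -2.8]
contact_force: [-0.3, 0.0, -2.5]
gripper_width: 0.0298
gripper_force: 60.0
```

drive_tool([
  [[-1, -0.04, 0.45, 0, 0], [-1, -0.085, 0.9, 0, 0], [-1, -0.085, 0.9, 0, 0]],
])

```text
time_s: 15.35
tcp_pos: [0.4568, -0.195, 0.2105]
eef_rot: [180.0, 0.0, -2.8]
contact_force: [-0.5, 0.5, -3.2]
gripper_width: 0.0298
gripper_force: 60.0
```

drive_tool([
  [[-1, -0.04, 0.45, 0, -0.02], [-1, -0.085, 0.91, 0, -0.035], [-1, -0.085, 0.91, 0, -0.035], [-1, -0.085, 0.91, 0, -0.035]],
])

```text
time_s: 15.85
tcp_pos: [0.4422, -0.3009, 0.2104]
eef_rot: [-180.0, 0.0, 9.9]
contact_force: [0.0, 0.2, -3.1]
gripper_width: 0.0296
gripper_force: 60.0
```

```bash
cat >> h.py <<'E'
def units(p):
    s=r.get_state();d=np.array(p)-s["tcp_pos"];a=np.radians(s["eef_rot"][2])
    return np.round(np.array([d[:2]@[np.cos(a),np.sin(a)],d[:2]@[np.sin(a),-np.cos(a)],-d[2]])/.12,3)
E
python3 - <<'E'
from h import *
s=r.get_state();m=camera_model("wrist");w=capture("wrist")[:,:,::-1];cv2.imwrite("pics/w7.png",w)
print(s["tcp_pos"],s["eef_rot"],units([.442,-.3035,.0876]))
# rest outline & predicted wheel, driver tip from top0
print("driver",onz(camera_model("top"),[[411,258],[418,287],[432,325]],.01))
C=np.array([.5395,-.2805,0]);a=np.radians(11);X=np.array([np.cos(a),np.sin(a),0]);Yv=np.array([-X[1],X[0],0])
print("pred base corners",proj(m,[C+i*.037*X+j*.045*Yv+[0,0,.006] for i,j in((-1,1),(1,1),(-1,-1),(1,-1))]).round(0).tolist())
cv2.imwrite("pics/t7.png",cv2.resize(w[60:260,180:480],(800,533),interpolation=cv2.INTER_CUBIC))
E
```

```text
[ 0.44223528 -0.30085019  0.21044356] [-1.79973065e+02  1.84686492e-02  9.91179130e+00] [-0.007  0.024  1.025]
driver [[ 0.44060911 -0.19630517  0.01      ]
 [ 0.37013688 -0.21269318  0.01      ]
 [ 0.27799738 -0.24625161  0.01      ]]
pred base corners [[287.0, 131.0], [284.0, 66.0], [361.0, 130.0], [362.0, 64.0]]
```

View pics/t7.png

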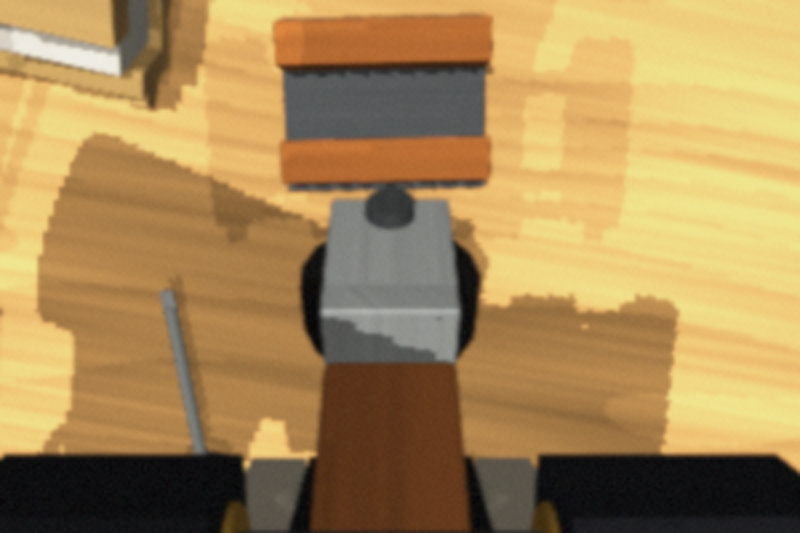

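The roller hangs tilted just on the near side of the rest, with the rest's near rail at about rows 115–127 and parallel to the jaws' line. Next I'll lower it and push the wheel against the rail's outer face with a light grip to bring it upright.

drive_tool([
  [[-1, -0.02, 0.02, 0.4, 0], [-1, -0.02, 0.02, 0.8, 0], [-1, -0.02, 0.02, 1, 0], [-1, -0.02, 0.02, 1, 0]],
])

```text
time_s: 16.4
tcp_pos: [0.4393, -0.3028, 0.0894]
eef_rot: [-179.9, 0.2, 10.0]
contact_force: [0.2, 0.1, -2.2]
gripper_width: 0.0297
gripper_force: 60.0
```

drive_tool([
  [[-1, 0, 0, 0, 0], [-1, 0, 0, 0, 0], [-1, 0.08, 0, -0.01, 0], [-1, 0.14, 0, -0.03, 0], [-1, 0.14, 0, -0.03, 0]],
], squeeze=12)

```text
time_s: 17.02
tcp_pos: [0.4573, -0.3016, 0.0947]
eef_rot: [180.0, -0.0, 10.0]
contact_force: [-1.3, -0.6, -2.6]
gripper_width: 0.0299
gripper_force: 12.0
```

```bash
cat >> h.py <<'E'
def prof():
    m=camera_model("wrist");s=r.get_state();im=capture("wrist")[:,:,::-1].astype(float)
    L=im[40:230,318:324].mean(1);d=np.diff(L,axis=0)
    print(s["tcp_pos"],s["contact_force"])
    print([(i+40.5,d[i].astype(int).tolist()) for i in range(len(d)) if abs(d[i]).max()>14]);return m,s
E
python3 -c "
from h import *
prof()"
```

```text
[ 0.45725815 -0.30159823  0.09474947] [-1.29162965 -0.56655594 -2.56874798]
[(56.5, [-14, -19, -8]), (57.5, [-34, -45, -28]), (58.5, [-11, -15, -9]), (82.5, [-8, -19, -28]), (83.5, [-15, -32, -56]), (84.5, [-7, -18, -31]), (87.5, [14, 6, -6]), (125.5, [-16, -5, 16]), (126.5, [-13, 12, 50]), (127.5, [-1, 15, 33]), (136.5, [-1, -16, -34]), (137.5, [0, -19, -44]), (138.5, [1, -9, -29]), (149.5, [19, 21, 21]), (150.5, [17, 18, 18]), (177.5, [20, 21, 20]), (186.5, [-29, -30, -31]), (187.5, [-20, -20, -20]), (197.5, [-18, -14, -3]), (198.5, [-28, -17, 2])]
```

drive_tool([
  [[-1, 0.07, 0, -0.025, 0], [-1, 0.14, 0, -0.045, 0], [-1, 0.2, 0, -0.06, 0], [-1, 0.26, 0, -0.065, 0], [-1, 0.26, 0, -0.065, 0]],
])

```text
time_s: 17.7
tcp_pos: [0.4881, -0.296, 0.1021]
eef_rot: [180.0, -0.1, 10.0]
contact_force: [0.1, 0.1, -4.0]
gripper_width: 0.0303
gripper_force: 12.0
```

```bash
python3 -c "
from h import *
prof()"
```

```text
[ 0.48814365 -0.29604763  0.10214184] [ 0.05006981  0.05348986 -4.03515386]
[(99.5, [-12, -27, -22]), (100.5, [-13, -49, -72]), (101.5, [0, -22, -45]), (103.5, [-16, 2, 35]), (104.5, [-16, 9, 38]), (105.5, [-3, 7, 15]), (126.5, [-4, -10, -15]), (127.5, [-4, -24, -49]), (128.5, [5, -16, -47]), (130.5, [18, 18, 15]), (163.5, [-30, -22, -6]), (164.5, [-18, -11, -2]), (166.5, [9, 15, 25]), (168.5, [0, -10, -28]), (169.5, [0, -7, -16]), (213.5, [-31, -23, -9]), (214.5, [-26, -18, -5])]
```

```bash
cat >> h.py <<'E'
def table(m,s,ths,h=.096):
    y=np.radians(s["eef_rot"][2]);ex=np.array([np.cos(y),np.sin(y),0]);g=s["tcp_pos"]+[0,0,.008]
    for t in ths:
        S,C=np.sin(np.radians(t)),np.cos(np.radians(t))
        P=[g+ex*(C*l-S*(k-h))+np.array([0,0,S*l+C*(k-h)]) for l,k in((.026,.016),(.026,.06),(.012,.06))]
        print(t,proj(m,P)[:,1].round(1))
E
python3 -c "
from h import *
table(camera_model('wrist'),r.get_state(),[33,31,20,15,10,5,0,-5])"
```

```text
33 [133.  179.1 195.8]
31 [135.7 179.6 196.7]
20 [151.4 183.8 202.7]
15 [158.9 186.4 205.9]
10 [166.5 189.4 209.3]
5 [174.3 192.8 213. ]
0 [182.2 196.4 216.9]
-5 [190.2 200.3 220.9]
```

drive_tool([
  [[-1, 0, 0, 0, 0], [-1, -0.03, 0, -0.15, 0], [-1, -0.03, 0, -0.3, 0], [-1, -0.03, 0, -0.3, 0]],
], squeeze=25)

```text
time_s: 18.25
tcp_pos: [0.4846, -0.2971, 0.1396]
eef_rot: [179.9, -0.2, 9.9]
contact_force: [0.7, 0.2, -3.4]
gripper_width: 0.0299
gripper_force: 25.0
```

```bash
python3 -c "
from h import *
m,s=prof();table(m,s,[15,10,5,0]);print(units([.5372,-.284,.135]))"
```

```text
[ 0.48463437 -0.29712712  0.13957129] [ 0.73495673  0.2163314  -3.4264972 ]
[(98.5, [-8, -18, -13]), (99.5, [-15, -44, -59]), (100.5, [-2, -32, -58]), (102.5, [-16, 5, 39]), (103.5, [-8, 13, 38]), (122.5, [-4, -18, -34]), (123.5, [1, -22, -53]), (124.5, [11, -2, -25]), (125.5, [15, 12, 8]), (154.5, [-28, -20, -6]), (155.5, [-20, -8, 6]), (156.5, [6, 21, 41]), (157.5, [13, 29, 48]), (167.5, [-4, -23, -47]), (168.5, [-5, -25, -53]), (169.5, [0, -7, -19]), (171.5, [15, 13, 11]), (213.5, [-31, -23, -8]), (214.5, [-24, -17, -6])]
15 [159.1 186.5 205.9]
10 [166.7 189.5 209.4]
5 [174.5 192.8 213.1]
0 [182.4 196.5 217. ]
[ 0.456 -0.028  0.029]
```

drive_tool([
  [[-1, 0.22, -0.02, 0, 0], [-1, 0.43, -0.03, 0, 0], [-1, 0.43, -0.03, 0.1, 0], [-1, 0.43, -0.03, 0.2, 0], [-1, 0.43, -0.03, 0.2, 0]],
])

```text
time_s: 18.92
tcp_pos: [0.5319, -0.2841, 0.1122]
eef_rot: [-179.9, 0.2, 9.9]
contact_force: [-0.1, 0.7, -3.1]
gripper_width: 0.0298
gripper_force: 25.0
```

```bash
python3 -c "
from h import *
m,s=prof();table(m,s,[10,5,0])
C=np.array([.5395,-.2805]);a=np.radians(10.5);d=s['tcp_pos'][:2]-C;print('rest xy',d@[np.cos(a),np.sin(a)],d@[-np.sin(a),np.cos(a)])"
```

```text
[ 0.53192168 -0.28413701  0.11222147] [-0.14259393  0.65567933 -3.07038374]
[(152.5, [-26, -52, -57]), (153.5, [-8, -43, -71]), (154.5, [10, -4, -18]), (157.5, [-16, -11, -4]), (158.5, [-29, -21, -5]), (159.5, [-18, -11, -1]), (160.5, [3, 14, 27]), (161.5, [17, 35, 58]), (162.5, [7, 15, 24]), (166.5, [-1, -8, -15]), (167.5, [-3, -21, -42]), (168.5, [-3, -20, -44]), (169.5, [-1, -8, -22]), (213.5, [-30, -23, -8]), (214.5, [-27, -20, -7])]
10 [166.2 189.3 209.2]
5 [174.  192.6 212.9]
0 [181.9 196.3 216.7]
rest xy -0.008114212987283813 -0.002195064749494025
```

drive_tool([
  [[-1, 0, 0, 0.04, 0], [-1, 0, 0, 0.08, 0], [-1, 0, 0, 0.11, 0], [-1, 0, 0, 0.11, 0]],
], squeeze=12)

```text
time_s: 19.48
tcp_pos: [0.5336, -0.2843, 0.1007]
eef_rot: [-180.0, 0.0, 9.9]
contact_force: [-0.0, -0.2, -3.6]
gripper_width: 0.03
gripper_force: 12.0
```

```bash
python3 -c "
from h import *
m,s=prof();table(m,s,[10,5,0])"
```

```text
[ 0.53356781 -0.28429996  0.10069891] [-0.0043     -0.1547706  -3.64600607]
[(155.5, [-10, -17, -9]), (156.5, [-32, -66, -77]), (157.5, [-1, -36, -66]), (161.5, [-19, -14, -4]), (162.5, [-28, -19, -5]), (163.5, [-14, -9, -2]), (164.5, [2, 12, 25]), (165.5, [15, 31, 53]), (167.5, [-1, -17, -37]), (168.5, [-4, -20, -45]), (169.5, [-1, -10, -23]), (192.5, [13, 15, 14]), (213.5, [-31, -23, -8]), (214.5, [-27, -19, -8])]
10 [166.4 189.4 209.3]
5 [174.2 192.7 212.9]
0 [182.1 196.4 216.8]
```

drive_tool([
  [[-1, 0, 0, 0.02, 0], [-1, 0, 0, 0.04, 0], [-1, 0, 0, 0.05, 0], [-1, 0, 0, 0.05, 0]],
], squeeze=8)

```text
time_s: 20.02
tcp_pos: [0.5368, -0.2845, 0.0976]
eef_rot: [179.9, -0.3, 10.0]
contact_force: [2.1, 4.2, 9.8]
gripper_width: 0.0302
gripper_force: 8.0
```

```bash
python3 -c "
from h import *
m,s=prof();table(m,s,[10,5,0])"
```

```text
[ 0.53679862 -0.28445097  0.09764244] [2.12168478 4.15576027 9.80247491]
[(160.5, [-17, -29, -22]), (161.5, [-29, -63, -82]), (162.5, [4, -25, -52]), (166.5, [-24, -17, -6]), (167.5, [-27, -19, -5]), (171.5, [4, -4, -15]), (172.5, [0, -8, -21]), (174.5, [14, 13, 10]), (192.5, [15, 16, 15]), (193.5, [32, 32, 33]), (195.5, [-21, -23, -22]), (215.5, [-36, -26, -7]), (216.5, [-23, -18, -9])]
10 [166.9 189.6 209.5]
5 [174.7 192.9 213.2]
0 [182.6 196.6 217. ]
```

drive_tool([
  [[-1, 0.01, 0, -0.01, 0], [-1, 0.01, 0, -0.01, 0], [-1, 0.01, 0, -0.01, 0]],
], squeeze=3)

```text
time_s: 20.45
tcp_pos: [0.5355, -0.2842, 0.0967]
eef_rot: [180.0, -0.1, 10.0]
contact_force: [0.8, 1.0, 4.1]
gripper_width: 0.0301
gripper_force: 3.0
```

```bash
python3 -c "
from h import *
m,s=prof();table(m,s,[5,0,-5])"
```

```text
[ 0.53552459 -0.28423309  0.09666065] [0.81805651 1.0394423  4.05076867]
[(158.5, [-11, -18, -10]), (159.5, [-33, -67, -79]), (160.5, [0, -35, -66]), (164.5, [-17, -11, -4]), (165.5, [-30, -21, -6]), (166.5, [-17, -11, -3]), (168.5, [6, 10, 16]), (170.5, [1, -8, -23]), (192.5, [14, 14, 14]), (214.5, [-32, -24, -10]), (215.5, [-25, -18, -6])]
5 [174.3 192.8 213. ]
0 [182.2 196.4 216.9]
-5 [190.2 200.3 220.9]
```

drive_tool([
  [[0, 0, 0, 0, 0], [0, 0, 0, 0, 0], [0.5, 0, 0, 0, 0], [1, 0, 0, 0, 0], [1, 0, 0, 0, 0]],
])

```text
time_s: 21.12
tcp_pos: [0.5349, -0.2841, 0.0961]
eef_rot: [-180.0, 0.0, 9.9]
contact_force: [0.2, -0.5, -0.7]
gripper_width: 0.0686
gripper_force: 0.0
```

drive_tool([
  [[1, 0, 0, 0, 0], [1, 0, 0, -0.4, 0], [1, 0, 0, -0.9, 0], [1, 0, 0, -0.9, 0]],
])

```text
time_s: 21.62
tcp_pos: [0.5378, -0.2851, 0.2099]
eef_rot: [179.7, -0.5, 10.0]
contact_force: [-0.5, 0.1, -0.8]
gripper_width: 0.0875
gripper_force: 0.0
```

drive_tool([
  [[1, 0, -0.4, -0.3, 0], [1, 0, -0.9, -0.8, 0], [1, 0, -0.9, -0.8, 0], [1, 0, -0.9, -0.8, 0]],
])

```text
time_s: 22.12
tcp_pos: [0.5167, -0.1769, 0.3013]
eef_rot: [180.0, -0.2, 10.0]
contact_force: [0.8, 0.0, -0.3]
gripper_width: 0.0875
gripper_force: 0.0
```

```bash
python3 - <<'E'
from h import *
np.set_printoptions(precision=4,suppress=True)
m=camera_model("wrist");s=r.get_state();im=capture("wrist")[:,:,::-1];tp=capture("top")[:,:,::-1]
cv2.imwrite("pics/w8.png",im);cv2.imwrite("pics/top8.png",tp);print(s["tcp_pos"])
C=np.array([.5395,-.2805,0])
for n,i,mm in(("wrist",im,m),("top",tp,camera_model("top")),("top0",cv2.imread("pics/top0.png"),camera_model("top"))):
    p=proj(mm,[[.541,-.284,.128]])[0]
    hsv=cv2.cvtColor(np.ascontiguousarray(i),cv2.COLOR_BGR2HSV);k=cv2.inRange(hsv,(8,140,90),(16,255,255))
    ok,l,st,c=cv2.connectedComponentsWithStats(k)
    for j in range(1,ok):
        if st[j,4]>25 and np.hypot(*(c[j]-p))<60:
            pts=np.argwhere(l==j)[:,::-1].astype(np.float32);q=cv2.boxPoints(cv2.minAreaRect(pts))
            print(n,st[j].tolist(),"pred",p.round(1),"centre@.128",onz(mm,[c[j]],.128)[0],"box@.128",onz(mm,q,.128)[:,:2].round(4).tolist())
E
```

```text
[ 0.5167 -0.1769  0.3013]
wrist [364, 147, 32, 13, 319] pred [419.9 181.9] centre@.128 [ 0.5653 -0.2276  0.128 ] box@.128 [[0.5688, -0.2109], [0.575, -0.2455], [0.5618, -0.2487], [0.5555, -0.2137]]
wrist [405, 147, 22, 13, 145] pred [419.9 181.9] centre@.128 [ 0.5753 -0.2736  0.128 ] box@.128 [[0.577, -0.2567], [0.5814, -0.2803], [0.5682, -0.2839], [0.5638, -0.26]]
top0 [451, 202, 20, 18, 160] pred [462.9 214.4] centre@.128 [ 0.5458 -0.284   0.128 ] box@.128 [[0.5657, -0.2585], [0.5784, -0.2881], [0.5367, -0.3054], [0.5242, -0.2758]]
top0 [426, 205, 19, 10, 102] pred [462.9 214.4] centre@.128 [ 0.5518 -0.2208  0.128 ] box@.128 [[0.5552, -0.2032], [0.563, -0.2428], [0.5493, -0.2452], [0.5415, -0.2056]]
top0 [430, 220, 37, 14, 153] pred [462.9 214.4] centre@.128 [ 0.5115 -0.2422  0.128 ] box@.128 [[0.5139, -0.2111], [0.5294, -0.2881], [0.5147, -0.2908], [0.4993, -0.2138]]
```

drive_tool([
  [[1, 0, -0.5, 0, 0], [1, 0, -1, 0, 0], [1, 0, -1, 0, 0]],
])

```text
time_s: 22.6
tcp_pos: [0.4949, -0.0574, 0.2987]
eef_rot: [-180.0, 0.1, 10.1]
contact_force: [0.5, -0.7, 0.1]
gripper_width: 0.0878
gripper_force: 0.0
```

drive_tool([
  [[1, 0, -0.5, 0, 0], [1, 0, -1, 0, 0], [1, 0, -1, 0, 0]],
])

```text
time_s: 22.98
tcp_pos: [0.4746, 0.0605, 0.2988]
eef_rot: [180.0, 0.1, 10.1]
contact_force: [0.2, 0.6, -0.1]
gripper_width: 0.0875
gripper_force: 0.0
```

drive_tool([
  [[1, 0, -0.5, 0, 0], [1, 0, -1, 0, 0], [1, 0, -1, 0, 0]],
])

```text
time_s: 23.35
tcp_pos: [0.4543, 0.1783, 0.2987]
eef_rot: [179.9, 0.1, 10.1]
contact_force: [-0.2, -1.1, -0.7]
gripper_width: 0.0878
gripper_force: 0.0
```

```bash
python3 - <<'E'
from h import *
np.set_printoptions(precision=4,suppress=True)
cur={n:capture(n)[:,:,::-1].copy() for n in("top","scene")}
for n in cur:
    cv2.imwrite(f"pics/{n}9.png",cur[n]);old=cv2.imread(f"pics/{n}0.png");m=camera_model(n)
    # handle patch displacement by template match, and rest patch
    for nm,P,w,h in(("handletop",[.5425,-.286,.128],9,8),("handlemid",[.5425,-.286,.10],8,10),("fork",[.5425,-.286,.05],8,8),("restleft",[.553,-.245,.02],6,6)):
        u,v=proj(m,[P])[0].round().astype(int)
        t=old[v-h:v+h+1,u-w:u+w+1];R=cur[n][v-h-10:v+h+11,u-w-10:u+w+11]
        g=cv2.matchTemplate(cv2.resize(R,None,fx=4,fy=4,interpolation=2),cv2.resize(t,None,fx=4,fy=4,interpolation=2),cv2.TM_CCOEFF_NORMED);_,b,_,loc=cv2.minMaxLoc(g)
        print(n,nm,"score",round(b,3),"shift px",loc[0]/4-10,loc[1]/4-10)
    # clips: 5x lightness along rows through clip centres
m=camera_model("top")
for d in(.128,.07): print("px per mm top",proj(m,[[.5425,-.286,d],[.5435,-.286,d],[.5425,-.285,d]]).round(2).tolist())
m=camera_model("scene")
for d in(.128,.07): print("px per mm scene",proj(m,[[.5425,-.286,d],[.5435,-.286,d],[.5425,-.285,d],[.5425,-.286,d+.001]]).round(2).tolist())
E
```

```text
top handletop score 0.961 shift px -1.75 -1.0
top handlemid score 0.964 shift px -1.75 -1.0
top fork score 0.987 shift px -1.75 -1.0
top restleft score 0.973 shift px 0.0 0.0
scene handletop score 0.987 shift px 1.25 0.75
scene handlemid score 0.974 shift px 1.0 0.5
scene fork score 0.965 shift px 1.0 0.5
scene restleft score 0.96 shift px 0.0 0.0
px per mm top [[463.8, 213.73], [463.79, 213.26], [463.35, 213.73]]
px per mm top [[454.59, 215.15], [454.57, 214.72], [454.16, 215.15]]
px per mm scene [[224.99, 161.68], [224.86, 161.94], [225.33, 161.73], [224.91, 161.42]]
px per mm scene [[229.05, 176.23], [228.92, 176.49], [229.38, 176.28], [228.98, 175.99]]
```

```bash
python3 - <<'E'
from h import *
np.set_printoptions(precision=2,suppress=True)
for n in("top","scene"):
    m=camera_model(n)
    for k in range(-1,7):
        y=.07-.028*k if 0<=k<6 else (.112 if k<0 else -.112)
        o=[]
        for f in("0","9"):
            im=cv2.imread(f"pics/{n}{f}.png").astype(np.float32)
            # sample along bed x at z=0 plane, averaged over +-8mm in y
            S=np.zeros(61)
            for dy in np.linspace(-.006,.006,7):
                p=proj(m,[bed(x,y+dy,0) for x in np.linspace(-.02,.02,61)]).astype(np.float32)
                S+=cv2.remap(im[:,:,0],p[:,0].reshape(1,-1),p[:,1].reshape(1,-1),1)[0]/7
            o.append(S)
        pe=[proj(m,[bed(0,y,0),bed(0,y,.005)])]
        xs=np.linspace(-20,20,61);hi=[xs[(s>s.min()+.5*(s.max()-s.min()))] for s in o]
        print(n,k+1,"white span before",hi[0][[0,-1]],"after",hi[1][[0,-1]])
print(proj(camera_model("top"),[bed(0,0,0),bed(0,0,.005),bed(.005,0,0)]))
E
```

```text
top 0 white span before [-12.     6.67] after [-12.     6.67]
top 1 white span before [-10.67   7.33] after [-10.     5.33]
top 2 white span before [-10.67   8.67] after [-10.67   6.67]
top 3 white span before [-11.33   7.33] after [-10.   6.]
top 4 white span before [-11.33   7.33] after [-11.33   6.  ]
top 5 white span before [-11.33   8.  ] after [-11.33   6.  ]
top 6 white span before [-12.     5.33] after [-10.67   5.33]
top 7 white span before [-14.     5.33] after [-14.     5.33]
scene 0 white span before [-15.33   6.67] after [-16.     7.33]
scene 1 white span before [-20.     4.67] after [-18.   6.]
scene 2 white span before [-20. -12.] after [-19.33   7.33]
scene 3 white span before [-20.     4.67] after [-19.33   5.33]
scene 4 white span before [-19.33   4.67] after [-20.     5.33]
scene 5 white span before [-20.   -12.67] after [-20.     5.33]
scene 6 white span before [-20.   4.] after [-20.   6.]
scene 7 white span before [-20.     5.33] after [-18.   4.]
[[351.42 197.93]
 [351.49 198.87]
 [351.57 195.95]]
```

```bash
python3 -c "
from plant import job
print(job.close_job())"
```

```text
the job is handed in; nothing more can be done
None
```

The job is handed in, result not reported back: one pass at about 28 N square to the slope seated all six clips by camera and roller height, and the roller is upright on its rest, 4–5 mm from its start, at 23 s of 54 s.

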